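# Feed a praline box through the self-closing flap of the counter display

## Task

Restock the little gravity-feed display from behind: with one finger push open the swing flap that the burgundy praline box stands in front of, and while that finger keeps the flap open push the box through with the other finger, until it runs down the lane on its own and the flap has fallen shut behind it. Open the flap with the finger, never by shoving the box against it, and slide the box along the ledge without lifting it or knocking it over. Leave the ivory box, which is put aside for a customer, and everything else on the counter where it stands.

Things in the scene. Friction and masses are not known exactly. Their poses are not given: they have to be found in the camera images.
- display: Fixed gravity-feed display, 390 long (x), 300 wide (y), 311 high, cream plinth, glass case. Origin: on the table, under the flap plane, midway between its two lanes. +x is the feed direction (robot's right and ahead), +y left of it. In the plane x = 0 two openings stand side by side between black posts 10 thick. Behind them, lanes of rollers slope down to a brass front stop.
- ledge (a point): Marble loading ledge of the display, the loading side, before the flaps: flat top 120 above the table, from x = -165 to x = 0 of the display and y = -150 to 150. This point: middle of its top. Both gift boxes stand on it. Axes as the display's.
- mouth_left (a point): Middle of the left opening's sill: display x = 0, y = 69.5, z = 120. The opening is 129 wide and 175 high, up to the hinge rod at z = 295; a black head rail (12 thick) lies above, z = 301 to 311, and a glass roof runs on from it along +x at that height. Right at the sill the ledge ends and the roller lane begins. Axes as the display's.
- mouth_right (a point): The same for the right opening: display x = 0, y = -69.5, z = 120.
- flap_left (a joint): Left swing flap, amber acrylic, brass lower edge, 118 wide, 165 long, 4 to 6 thick, hung from the rod at display x = 0, z = 295; lower edge 10 above the sill. Angle in rad: 0 shut, grows as it swings inward (+x) and up, to 1.45; it cannot swing out over the ledge. 100 g and a weak spring shut it within a second when let go; under 1 N at a finger opens it.
- flap_right (a joint): The same for the right opening.
- burgundy_box: Closed rigid gift box, burgundy with flat gold ribbon, 56 (its x) x 84 (its y) x 40 high, 90 to 190 g. Origin: centre of its underside. Stands on the ledge before the left or the right opening, its x along the display's x within 9 degrees, its centre 72 to 98 before the flap plane and within 10 of the middle of that opening.
- ivory_box: The same box in ivory with a teal ribbon, on the ledge before the other opening. To be left alone. Origin: centre of its underside.
- macaron_jar: Bystander: pink jar with brass cap, 84 across, 120 high, on the table to the right. Origin: centre of its underside.
- tea_tin: Bystander: dark tea tin with green label, 72 across, 110 high, on the table to the right. Origin: centre of its underside.
- cocoa_cup: Bystander: white mug, 80 across, 75 high, on the table to the left. Origin: centre of its underside.
- tart_slate: Bystander: strawberry tart on a slate 120 x 120, 46 high in all, on the table to the left. Origin: centre of its underside.
- rest_left (a point): Resting place of the next box in the left lane, on the rollers: display x = 123, y = 69.5, z = 89. The lane (129 wide, rollers with friction about 0.06) slopes down 14 degrees from the sill for 215 mm to the stop; a brown stock box already stands against the stop. A box whose middle is pushed past the sill runs down by itself and stops here.
- rest_right (a point): Resting place of the next box in the right lane, on the rollers: display x = 123, y = -69.5, z = 89. The lane (129 wide, rollers with friction about 0.06) slopes down 14 degrees from the sill for 215 mm to the stop; a brown stock box already stands against the stop. A box whose middle is pushed past the sill runs down by itself and stops here.
Not all that is in view belongs to the job. Of the things like the burgundy_box, leave any that is blue or purple; of the rest the smaller one is meant.

How it is judged:
On the way, in this order (a step that is already met when the one before it is completed fails the run):
1. a finger holds the flap in front of the burgundy box open (over 0.15 rad) while a finger pushes the box, whose middle is not yet more than 20 mm past the flap plane (contact force between the fingers and burgundy_box above 0.1 N and x of burgundy_box in the frame of display below 0.02 m and ((y of burgundy_box in the frame of display above 0 m and value of joint flap_left above 0.15 rad and contact force between the fingers and flap_left above 0.1 N) or (y of burgundy_box in the frame of display below 0 m and value of joint flap_right above 0.15 rad and contact force between the fingers and flap_right above 0.1 N))), for 0.05 s.
2. the burgundy box has gone through and run down the lane (its middle over 60 mm past the flap plane) (x of burgundy_box in the frame of display above 0.06 m), for 0.1 s.
At the end, for the whole second after the job is handed in: The burgundy box lies at rest on the rollers inside its lane (its middle 60 to 160 mm past the flap plane and 70 to 110 mm above the table, tilted less than 0.4 rad), both flaps hang shut (under 0.06 rad), and the ivory box is within 15 mm of where it stood (x of burgundy_box in the frame of display between 0.06 and 0.16 m and z of burgundy_box in the frame of display between 0.07 and 0.11 m and angle between burgundy_box's own z axis and vertical below 0.4 rad and linear speed of burgundy_box below 0.03 m/s and value of joint each of flap_left, flap_right below 0.06 rad and distance of ivory_box from where it was at the start of the episode below 0.015 m); the robot touches nothing.
It fails at once if the burgundy box is shoved against its shut flap (contact over 0.3 N while the flap is open less than 0.15 rad and the box's middle is still more than 10 mm outside) (x of burgundy_box in the frame of display below -0.01 m and ((contact force between burgundy_box and flap_left above 0.3 N and value of joint flap_left below 0.15 rad) or (contact force between burgundy_box and flap_right above 0.3 N and value of joint flap_right below 0.15 rad))).
It fails at once if the burgundy box is lifted more than 12 mm off the ledge (z of burgundy_box in the frame of display above 0.132 m).
It fails at once if the burgundy box is tipped over (angle between burgundy_box's own z axis and vertical above 0.7 rad).
It fails at once if the ivory box is moved more than 15 mm (distance of ivory_box from where it was at the start of the episode above 0.015 m).
It fails at once if a thing standing on the counter is moved more than 20 mm (distance of any of macaron_jar, tea_tin, cocoa_cup, tart_slate from where it was at the start of the episode above 0.02 m).
It also fails if it takes over 40 s, if anything falls off the work surface, if the arm or the gripper's body presses on something with over 40 N, if the wrist force passes 120 N, or if a joint passes its speed limit or range.

## Robot

A 7-joint arm with a two-finger parallel gripper is mounted at the origin on the work surface. World frame = base frame: x ahead of the robot, y to its left, z up, the work surface at z = 0. Lengths are in m, angles in rad, forces in N, time in s.
With the tool pointing down it reaches from about 0.4 to 0.875 m from the base axis. Payload 19.3 kg.
Tool frame: the origin (TCP) lies at the very end of the fingers, on their centre line; the grasp point (between the pads) lies 19 mm behind it; z points along the fingers, y is the line along which they close (so a half turn about z gives the same grasp; the last joint's range is limited). The gripper opens to 85 mm and grips with 20 to 120 N. Pads are 22 mm wide; open, the fingers measure 114 mm over their backs; the gripper's body (76 mm by 85 mm) begins 54 mm behind the grasp point. The pads swing forward as they close: fully open they stand 13 mm farther back than shut.
Start: joints at [-1.413, 0.521, -0.036, 1.599, 0.021, 1.021, -0.113], TCP at [0.141, 0.609, 0.231] pointing down, gripper open.
Joint ranges: [-2.91, 2.91], [-0.3, 2.13], [-1.5, 1.42], [0.17, 2.43], [-1.26, 4.41], [0.16, 1.93], [-2.52, 2.52]. Speed limits (rad/s): [1.89, 1.89, 2.39, 2.39, 3.01, 3.01, 3.01].

## Interface

Orientations are given as [roll, pitch, yaw] about the fixed x, y, z axes, in that order (R = Rz(yaw) Ry(pitch) Rx(roll)).
In Python, from workcell import bot gives the robot as it stands.
- The arm moves only by the shell command python3 -m crank 'ROWS' [FORCE]. ROWS is a JSON object of lists of equal length, an entry for each row: "travel": the shift along the world's x, y, z in cm, a list of three; "turn": the turn, a rotation vector about the world's x, y, z in degrees, a list of three; "gripper": the closure, from 0 (fully open) to 1 (shut). A call has exactly 5 rows; each row is the pose to reach, as a shift and turn from the pose commanded when the call began; what a row does not reach only later rows make up. A row lasts 1/10 s, in which the tool goes at most 50 mm and 8.59 degrees, less where a joint would pass 70% of its speed; a pose out of reach is approached as far as the arm can. A call with a gripper value outside its range is refused whole. The fingers move at their own pace and stop on an object; FORCE is the grip in N (left out, the last holds). Time passes only in rows, so rows that repeat a pose let the fingers close, or fill a call up. It gives the time, the measured TCP pose, the force, the opening and the grip force at its end, in the units of the state.
- bot.observe(): the state, without advancing time (a new reading comes with each control period).
- bot.grab_frame(name): name is "side" or "top" or "wrist"; returns a dict with "pixels" (420x560x3 uint8, red, green, blue), "fx", "fy", "cx", "cy" (pixels), "extrinsics" (4x4, takes a point from world to camera coordinates). Camera axes: x right, y down, z forward; pixel columns grow to the right and rows downward; lengths in m; the calibration is good to about 2 mm. A picture is of the moment at which its call begins. There is no depth.
- bot.job_done(): hands the job in; it is judged then, once.
The state is a dict: "clock": time; "qpos": joint angles; "qd": joint speeds; "joint_efforts": joint torques, N m; "position": TCP position; "tool_rot": TCP orientation; "force": force on the tool from outside, world axes, zero at the start; "moment": the same for the moment, N m; "grip_width": finger opening in m; "finger_force": force on a finger pad.
Only numpy, scipy, OpenCV 4.12 (cv2) and the standard library are available. Lean on these libraries where they do the work, as an engineer would, in place of code of your own. Each camera call takes 0.05 s, during which the arm holds its last target. There are 200 camera calls.

## Working session

There is one attempt and no reset: what is moved stays moved. The work goes in short steps, Python scripts to look and compute and a shell command to move; the robot and the scene stay as the last step left them, time stands still between calls to the robot, and variables do not carry over. Pictures are saved under pics/ and viewed, at most 11 in all, crops included, and the job is handed in when it is done.

```bash
mkdir -p pics; python3 - <<'E'
from workcell import bot
import cv2,numpy as np
for n in("side","top"):
    f=bot.grab_frame(n);cv2.imwrite(f"pics/{n}0.png",f["pixels"][:,:,::-1])
    np.savez(f"{n}0.npz",**f)
    E=f["extrinsics"];print(n,f["fx"],f["cx"],f["cy"],(-E[:3,:3].T@E[:3,3]).round(3),E[:3,:3].round(2).tolist())
s=bot.observe();print(s["position"],s["tool_rot"],s["clock"],s["grip_width"],s["force"])
E
```

```text
side 532.4271054744826 277.92304510065003 212.8548296464369 [-0.263  0.235  1.705] [[-0.28, -0.96, 0.01], [-0.84, 0.24, -0.49], [0.47, -0.14, -0.87]]
top 397.7593050373973 287.2051601220766 218.68727880937197 [ 0.354 -0.008  1.412] [[0.0, -1.0, -0.0], [-0.99, -0.0, -0.17], [0.17, 0.0, -0.99]]
[0.1411527  0.60855003 0.2307937 ] [-3.14060049e+00  1.00438185e-04  2.91370972e+00] 0.1 0.08536305248447397 [ 1.26646701  1.33332418 -0.62740001]
```

View pics/side0.png

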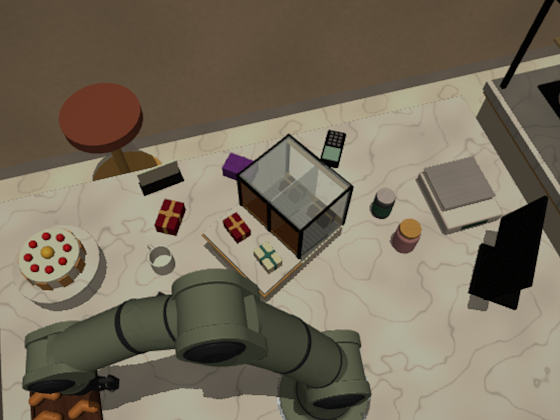

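View pics/top0.png

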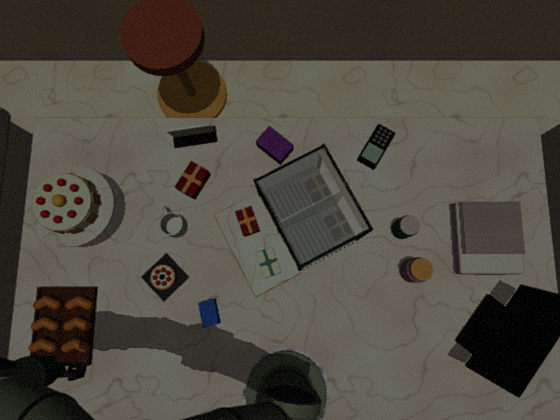

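The side view shows the display at about (295,195). The burgundy box is on its ledge at (237,227) and the ivory box at (268,257).

Things that could be taken for the burgundy box, by top-view pixel:
- (247,221): red with gold ribbon, on the ledge, smaller
- (193,180): red with gold ribbon, on the table, larger
- (275,144): purple
- (208,313): blue

I choose (247,221), which stands before the left opening. I'll check that in a crop.

```bash
python3 - <<'E'
import cv2,numpy as np
a=cv2.imread("pics/top0.png")[140:305,200:400];b=cv2.imread("pics/side0.png")[125:305,190:365]
a=cv2.resize(a,(400*1,330),interpolation=cv2.INTER_CUBIC);a=cv2.convertScaleAbs(a,alpha=1.8)
b=cv2.resize(b,(385,396),interpolation=cv2.INTER_CUBIC);b=cv2.convertScaleAbs(b,alpha=1.5)
c=np.zeros((396,800,3),np.uint8);c[:330,:400]=a;c[:,405:790]=b
cv2.imwrite("pics/crop0.png",c)
E
```

```text
(no output)
```

View pics/crop0.png

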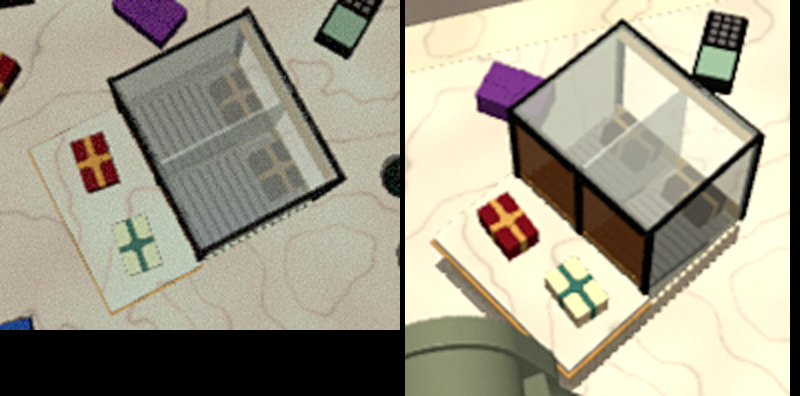

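The crop confirms it: the small burgundy box with gold ribbon is on the ledge before the left opening, at crop (94,162), which is top-view (247,221). Ivory is before the right opening. Next I measure.

```bash
cat > h.py <<'E'
import cv2,numpy as np
def ray(f,uv):
    E=f["extrinsics"];R=E[:3,:3];c=-R.T@E[:3,3]
    d=R.T@np.array([(uv[0]-f["cx"])/f["fx"],(uv[1]-f["cy"])/f["fy"],1]);return c,d/np.linalg.norm(d)
def onz(f,uv,z):
    c,d=ray(f,uv);return c+d*(z-c[2])/d[2]
def tri(f1,p1,f2,p2):
    c1,d1=ray(f1,p1);c2,d2=ray(f2,p2)
    s=np.linalg.lstsq(np.c_[d1,-d2],c2-c1,rcond=None)[0];a=c1+s[0]*d1;b=c2+s[1]*d2
    return (a+b)/2,np.linalg.norm(a-b)
def proj(f,p):
    q=f["extrinsics"]@np.append(p,1);return np.array([f["fx"]*q[0]/q[2]+f["cx"],f["fy"]*q[1]/q[2]+f["cy"]])
def blob(m,near):
    cs,_=cv2.findContours(m.astype(np.uint8),0,2);cs=[c for c in cs if cv2.contourArea(c)>60]
    return min(cs,key=lambda c:np.linalg.norm(c.reshape(-1,2).mean(0)-near))
E
python3 - <<'E'
from h import *
T=dict(np.load("top0.npz"));S=dict(np.load("side0.npz"))
def quad(c):
    h=cv2.convexHull(c)
    for e in np.arange(.5,20,.25):
        q=cv2.approxPolyDP(h,e,True)
        if len(q)<=4:return q.reshape(-1,2)
for n,f,near in(("top",T,(310,205)),("side",S,(295,195))):
    v=f["pixels"].max(2);m=v<(35 if n=="top" else 45)
    c=blob(m,near);print(n,"frame",cv2.contourArea(c),quad(c).tolist())
for n,f,nr,ni in(("top",T,(247,221),(269,262)),("side",S,(237,227),(268,257))):
    hsv=cv2.cvtColor(f["pixels"],cv2.COLOR_RGB2HSV);h,s,v=cv2.split(hsv)
    m=((h<28)|(h>170))&(s>140)&(v>25)
    m2=np.zeros_like(m);m2[nr[1]-25:nr[1]+25,nr[0]-20:nr[0]+18]=m[nr[1]-25:nr[1]+25,nr[0]-20:nr[0]+18]
    c=blob(m2,nr);r=cv2.minAreaRect(c);print(n,"red",cv2.contourArea(c),r,cv2.boxPoints(r).round(1).tolist(),quad(c).tolist())
    t=(h>75)&(h<100)&(s>90);m2=t*0;m2[ni[1]-20:ni[1]+20,ni[0]-20:ni[0]+20]=t[ni[1]-20:ni[1]+20,ni[0]-20:ni[0]+20]
    ys,xs=np.nonzero(m2);print("teal",len(xs),xs.mean(),ys.mean())
# ledge corner & posts by hand from crop
sx,sy=385/175,396/180
P={"FL":((109,80),(512,112)),"BL":((248,10),(622,22)),"BR":((344,180),(762,137)),"FR":((200,257),(650,232)),
"ledgeL":((30,152),(434,243)),"ledgeR":((112,313),(572,375)),"burg":((94,162),(508,222)),"iv":((137,245),(575,286))}
for k,(a,b) in P.items():
    ua=(a[0]/2+200,a[1]/2+140);ub=((b[0]-405)/sx+190,b[1]/sy+125)
    print(k,*[np.round(x,4) for x in tri(T,ua,S,ub)])
E
```

```text
top frame 7949.5 [[323, 144], [372, 229], [299, 270], [254, 179]]
side frame 1201.5 [[343, 133], [344, 222], [298, 258], [223, 169]]
top red 385.0 ((247.00001525878906, 221.0), (25.930675506591797, 16.4438419342041), 71.56505584716797) [[235.10000610351562, 211.3000030517578], [250.6999969482422, 206.10000610351562], [258.8999938964844, 230.6999969482422], [243.3000030517578, 235.89999389648438]] [[250, 207], [258, 230], [244, 235], [236, 211]]
teal 78 267.8333333333333 261.61538461538464
side red 428.5 ((236.39999389648438, 227.20001220703125), (26.80000114440918, 18.0), 53.13010025024414) [[221.1999969482422, 221.89999389648438], [235.60000610351562, 211.10000610351562], [251.60000610351562, 232.5], [237.1999969482422, 243.3000030517578]] [[235, 213], [249, 229], [239, 241], [223, 221]]
teal 80 267.75 255.75
FL [0.6534 0.0865 0.2981] 0.006
BL [ 0.7595 -0.1128  0.302 ] 0.0007
BR [ 0.5089 -0.2433  0.3058] 0.0005
FR [ 0.3999 -0.0413  0.3254] 0.0015
ledgeL [0.5842 0.237  0.0955] 0.0014
ledgeR [0.3184 0.0932 0.1   ] 0.0047
burg [0.5582 0.1231 0.1521] 0.0015
iv [0.4262 0.0542 0.1568] 0.0022
```

```bash
python3 - <<'E'
from h import *
T=dict(np.load("top0.npz"));S=dict(np.load("side0.npz"))
q=[[254,179],[323,144],[372,229],[299.5,270]]
P=[onz(T,u,.311)[:2] for u in q];FL,BL,BR,FR=P
print([p.round(4).tolist() for p in P])
print("w",np.linalg.norm(FL-FR),np.linalg.norm(BL-BR),"l",np.linalg.norm(FL-BL),np.linalg.norm(FR-BR))
for a,b in((FL,BL),(FR,BR)):print(np.degrees(np.arctan2(*(b-a)[::-1])))
for a,b in((FR,FL),(BR,BL)):print(np.degrees(np.arctan2(*(b-a)[::-1]))-90)
for a,z in (((215,216),.12),((256,296.5),.12)):print("ledge",onz(T,a,z))
for n,f,k,ti in(("top",T,(247,221),(267.8,261.6)),("side",S,(236.3,227),(267.75,255.75))):
    print(n,onz(f,k,.155),onz(f,ti,.16))
E
```

```text
[[0.6543, 0.0896], [0.7594, -0.1088], [0.5109, -0.2426], [0.3967, -0.0397]]
w 0.28824059645865496 0.282206342522549 l 0.22442668375710031 0.2328080337854752
-62.09677161098505
-60.627091117263205
-63.359253606395626
-61.700041503393635
ledge [0.58023764 0.23310904 0.12      ]
ledge [0.31983724 0.0937848  0.12      ]
top [0.55807947 0.12352882 0.155     ] [0.42843423 0.05528857 0.16      ]
side [0.55281294 0.12531065 0.155     ] [0.42230948 0.05483451 0.16      ]
```

```bash
python3 - <<'E'
from workcell import bot
import numpy as np,cv2
from scipy.spatial.transform import Rotation as Ro
f=bot.grab_frame("wrist");s=bot.observe();R=Ro.from_euler("xyz",s["tool_rot"]).as_matrix()
E=f["extrinsics"];c=-E[:3,:3].T@E[:3,3]
print("cam in tool",(R.T@(c-s["position"])).round(3),"cam z in tool",(R.T@E[2,:3]).round(2),f["fx"])
cv2.imwrite("pics/w0.png",f["pixels"][:,:,::-1])
y=np.radians(-62);ex=np.array([np.cos(y),np.sin(y),0]);ey=np.array([-ex[1],ex[0],0]);z=np.array([0,0,1]);O=np.array([.528,.0185,0])
a=np.radians(45);zt=np.cos(a)*ex-np.sin(a)*z;c=np.sin(a)*ex+np.cos(a)*z
for sg in(1,-1):
    G=np.c_[np.cross(sg*c,zt),sg*c,zt];print(sg,"cam offset dir x_tool in display",(G[:,0]@ex).round(2),(G[:,0]@ey).round(2),np.degrees(Ro.from_matrix(G@R.T).as_rotvec()).round(1))
E
```

```text
cam in tool [ 0.072 -0.    -0.143] cam z in tool [-0.29  0.    0.96] 344.27448980442546
1 cam offset dir x_tool in display -0.0 1.0 [   7.5  -57.1 -130. ]
-1 cam offset dir x_tool in display 0.0 -1.0 [-45.5  -6.   38.9]
```

View pics/w0.png

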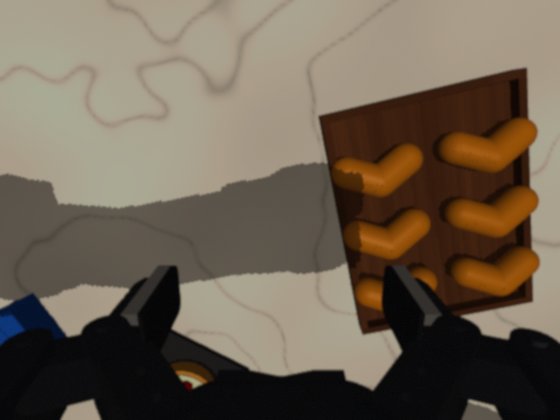

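The wrist view shows the fingers at (165,305) and (400,305). The camera sits 72 mm off in tool x, so it stays clear of the case.

Plan: tilt the tool 45° along the feed direction. The upper finger then leads over the box and opens the flap, while the lower finger pushes the back of the box.

```bash
python3 -m crank '{"travel":[[3,-3,2],[6,-6,4],[9,-10,6],[12,-14,7],[15,-18,7]],"turn":[[0,0,8],[0,0,16],[0,0,24],[0,0,32],[0,0,40]],"gripper":[0,0,0,0,0]}'
python3 -m crank '{"travel":[[4,-4,0],[8,-8,0],[12,-13,0],[16,-17,0],[20,-21,0]],"turn":[[-7,-4,0],[-14,-8,0],[-21,-11,0],[-28,-15,0],[-35,-19,0]],"gripper":[0,0,0,0,0]}'
python3 -m crank '{"travel":[[1,-1,0],[2,-2,0],[2,-2,0],[2,-2,0],[2,-2,0]],"turn":[[-4.7,-2.1,0],[-4.7,-2.1,0],[-4.7,-2.1,0],[-4.7,-2.1,0],[-4.7,-2.1,0]],"gripper":[0,0,0,0,0]}'
cat >> h.py <<'E'
yaw=np.radians(-62);ex=np.array([np.cos(yaw),np.sin(yaw),0]);ey=np.array([-ex[1],ex[0],0]);ez=np.array([0,0,1.]);O=np.array([.528,.0185,0])
D=np.c_[ex,ey,ez]
def disp(p):return D.T@(np.asarray(p)-O)
def world(p):return O+D@np.asarray(p)
E
python3 - <<'E'
from h import *
from workcell import bot
from scipy.spatial.transform import Rotation as Ro
s=bot.observe();R=Ro.from_euler("xyz",s["tool_rot"]).as_matrix()
a=np.radians(45);zt=np.cos(a)*ex-np.sin(a)*ez;c=np.sin(a)*ex+np.cos(a)*ez
G=np.c_[np.cross(-c,zt),-c,zt]
print(s["clock"],"disp",disp(s["position"]).round(4),s["position"].round(4),"turn left",np.degrees(Ro.from_matrix(G@R.T).as_rotvec()).round(2),s["qpos"].round(2))
print("to go cm",(100*(world([-.13,.073,.26])-s["position"])).round(2))
E
```

```text
clock: 0.65
position: [0.2873, 0.4345, 0.3024]
tool_rot: [3.141, 0.002, -2.675]
force: [1.5, 0.6, -0.5]
grip_width: 0.0855
finger_force: 0.0
clock: 1.15
position: [0.4593, 0.2535, 0.3018]
tool_rot: [-2.442, 0.024, -2.672]
force: [1.2, 0.4, -0.8]
grip_width: 0.0854
finger_force: 0.0
clock: 1.65
position: [0.4778, 0.235, 0.3017]
tool_rot: [-2.36, 0.02, -2.67]
force: [-0.2, -0.5, 0.4]
grip_width: 0.0856
finger_force: 0.0
1.65 disp [-0.2147  0.0573  0.3017] [0.4778 0.235  0.3017] turn left [-0.7   0.93  1.  ] [-1.03  0.47  0.08  1.77  0.66  1.37  0.78]
to go cm [ 5.36 -6.74 -4.17]
```

```bash
python3 - <<'E'
from h import *
from workcell import bot
f=bot.grab_frame("wrist");np.savez("w1.npz",**f);im=f["pixels"][:,:,::-1].copy()
def mk(p,col):
    u=proj(f,world(p));cv2.circle(im,tuple(int(v) for v in u),3,col,-1)
for y in(.005,.134,-.005,-.134):
    mk((0,y,.12),(0,255,0));mk((0,y,.295),(0,255,0))
for x in(-.108,-.052):
    for y in(.032,.116):mk((x,y,.16),(255,255,0))
cv2.imwrite("pics/w1.png",im)
E
```

```text
(no output)
```

View pics/w1.png

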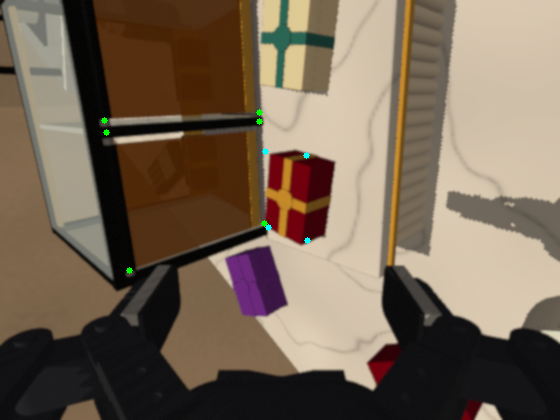

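The marked model points (rail, posts, sill, box top) fall on the picture within a few pixels. The burgundy box's top face has corners near (272,155), (307,152), (302,243) and (267,235). Next I refine the box and the finger tips.

```bash
python3 - <<'E'
from h import *
W=dict(np.load("w1.npz"));T=dict(np.load("top0.npz"))
hsv=cv2.cvtColor(W["pixels"],cv2.COLOR_RGB2HSV);h,s,v=cv2.split(hsv)
m=((h<28)|(h>170))&(s>120)&(v>40);m[:145]=0;m[250:]=0;m[:,:266]=0;m[:,340:]=0
c=blob(m,(300,197));q=cv2.approxPolyDP(cv2.convexHull(c),3,True).reshape(-1,2);print(q.tolist())
for u in q:print(u,"z.16",(1e3*disp(onz(W,u,.16))).round(1)[:2],"z.12",(1e3*disp(onz(W,u,.12))).round(1)[:2])
# ribbon crossing on the top: wrist and top view -> height
cw=(286,200);p,e=tri(T,(247,221),W,cw);print("cross tri",(1e3*disp(p)).round(1),e)
for k,u,z in(("head L inner",(129,268),.301),("mid rail",(105,127),.311),("sill post L",(265,228),.12),("sill mid",(262,117),.12)):print(k,(1e3*disp(onz(W,u,z))).round(1))
E
python3 - <<'E'
import cv2
im=cv2.imread("pics/w1.png")[140:340,120:440];cv2.imwrite("pics/w1c.png",cv2.convertScaleAbs(cv2.resize(im,(800,500),interpolation=cv2.INTER_CUBIC),alpha=1.4))
E
```

```text
[[271, 154], [295, 151], [333, 163], [323, 234], [299, 243], [266, 227]]
[271 154] z.16 [-60.   34.2] z.12 [-17.7  42.3]
[295 151] z.16 [-93.3  28.7] z.12 [-56.5  35.9]
[333 163] z.16 [-137.9   35.8] z.12 [-108.4   44.2]
[323 234] z.16 [-127.6  104.3] z.12 [-96.5 124. ]
[299 243] z.16 [-96.9 121.9] z.12 [-60.7 144.5]
[266 227] z.16 [-47.8 116.3] z.12 [ -3.4 138. ]
cross tri [-79.   77.4 159.1] 0.00456011791123394
head L inner [-17.6 123.5 301. ]
mid rail [-47.1  -2.1 311. ]
sill post L [ -1.4 139.8 120. ]
sill mid [ -4.5  -0.2 120. ]
```

View pics/w1c.png

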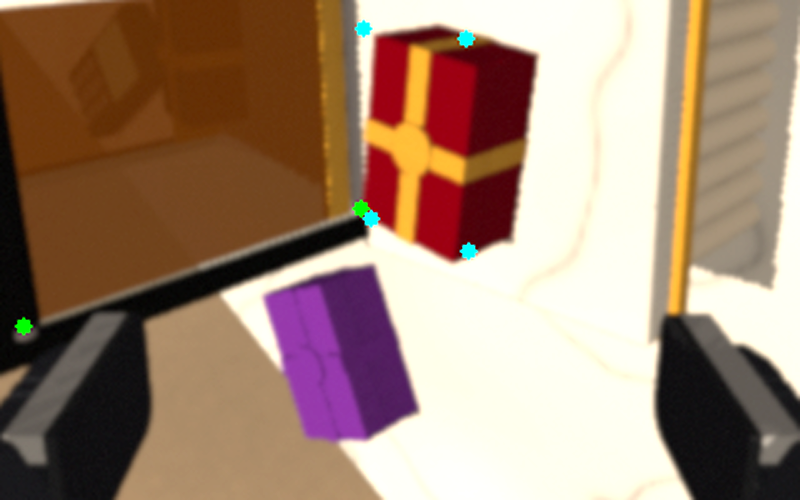

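The box centre is at display (-79, 77) mm, top at 159 mm, yawed about -8°. The open finger tips are 13 mm behind the TCP. I steepen the tilt slightly to about 49° and go behind the box.

```bash
python3 -m crank '{"travel":[[2,-2.6,-2],[4,-5.2,-4],[6.9,-9.3,-6],[6.9,-9.3,-8],[6.9,-9.3,-8.2]],"turn":[[-2,0,0.5],[-4.2,-0.9,1],[-4.2,-0.9,1],[-4.2,-0.9,1],[-4.2,-0.9,1]],"gripper":[0,0,0,0,0]}'
python3 -m crank '{"travel":[[0,0,-2],[0,0,-4],[0,0,-5.9],[0,0,-5.9],[0,0,-5.9]],"turn":[[0,0,0],[0,0,0],[0,0,0],[0,0,0],[0,0,0]],"gripper":[0,0,0,0,0]}'
python3 - <<'E'
from h import *
from workcell import bot
from scipy.spatial.transform import Rotation as Ro
f=bot.grab_frame("wrist");g=bot.grab_frame("side");s=bot.observe();R=Ro.from_euler("xyz",s["tool_rot"]).as_matrix()
print(disp(s["position"]).round(4),"z",(D.T@R[:,2]).round(3),"y",(D.T@R[:,1]).round(3),s["force"].round(1))
for sg in(1,-1):print("finger inner",(1e3*disp(s["position"]+R@[0,sg*.0427,-.013])).round(1))
b=cv2.resize(g["pixels"][125:305,190:365,::-1],(400,420),interpolation=cv2.INTER_CUBIC)
cv2.imwrite("pics/p2.png",np.hstack([cv2.resize(f["pixels"][:,:,::-1],(400,420)),b]))
E
```

```text
clock: 2.2
position: [0.5466, 0.1404, 0.2177]
tool_rot: [-2.285, -0.003, -2.654]
force: [-0.5, 0.6, 0.6]
grip_width: 0.0853
finger_force: 0.0
clock: 2.7
position: [0.547, 0.1427, 0.1611]
tool_rot: [-2.285, -0.001, -2.651]
force: [0.2, -0.2, 1.5]
grip_width: 0.0851
finger_force: 0.0
[-0.1003  0.0752  0.1614] z [ 0.755  0.001 -0.655] y [-0.655 -0.    -0.755] [-0.1 -0.3 -0.4]
finger inner [-138.1   75.1  137.7]
finger inner [-82.1  75.2 202.2]
```

View pics/p2.png

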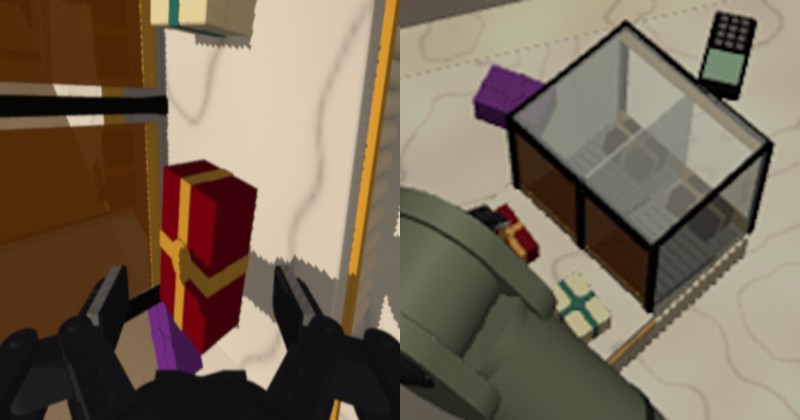

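The left half (wrist view) shows the box between the fingers, with the lower finger behind it at (290,290). The right half (side view) shows the ivory box and both flaps untouched. The last tilt went the wrong way, to 41°, so I correct it by +8.5° and start pushing.

```bash
python3 -m crank '{"travel":[[0,0,0],[0.28,-0.53,0],[0.56,-1.06,0],[0.85,-1.59,0],[1.13,-2.12,0]],"turn":[[3.7,2,0],[7.5,4,0],[7.5,4,0],[7.5,4,0],[7.5,4,0]],"gripper":[0,0,0,0,0]}'
python3 -m crank '{"travel":[[0.28,-0.53,0],[0.56,-1.06,0],[0.85,-1.59,0],[1.13,-2.12,0],[1.41,-2.65,0]],"turn":[[0,0,0],[0,0,0],[0,0,0],[0,0,0],[0,0,0]],"gripper":[0,0,0,0,0]}'
cat > st.py <<'E'
from h import *
from workcell import bot
import sys
from scipy.spatial.transform import Rotation as Ro
f=bot.grab_frame("wrist");g=bot.grab_frame("top");s=bot.observe();R=Ro.from_euler("xyz",s["tool_rot"]).as_matrix()
print(disp(s["position"]).round(4),"z",(D.T@R[:,2]).round(3),(D.T@s["force"]).round(1),s["clock"])
for sg in(1,-1):print("finger inner",(1e3*disp(s["position"]+R@[0,sg*.0427,-.013])).round(1))
b=cv2.convertScaleAbs(cv2.resize(g["pixels"][140:305,200:400,::-1],(400,420),interpolation=cv2.INTER_CUBIC),alpha=1.6)
cv2.imwrite(sys.argv[1],np.hstack([cv2.resize(f["pixels"][:,:,::-1],(400,420)),b]))
E
python3 st.py pics/p3.png
```

```text
clock: 3.3
position: [0.5583, 0.1204, 0.1601]
tool_rot: [-2.432, -0.001, -2.651]
force: [-0.7, -0.2, 0.1]
grip_width: 0.0856
finger_force: 0.0
clock: 3.8
position: [0.5726, 0.0934, 0.1601]
tool_rot: [-2.433, -0.001, -2.652]
force: [0.0, -0.5, -0.9]
grip_width: 0.0854
finger_force: 0.2
[-0.0447  0.0744  0.1603] z [ 0.651 -0.001 -0.759] [-0.4 -0.4 -0.4] 3.9
finger inner [-85.5  74.4 142.3]
finger inner [-20.7  74.4 197.9]
```

View pics/p3.png

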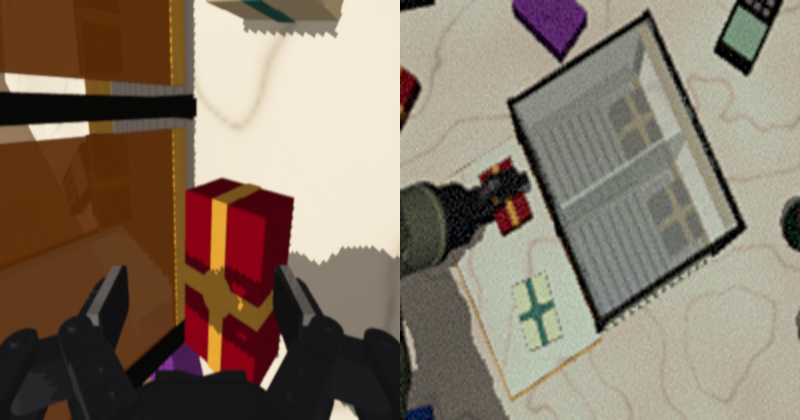

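The lower finger at (285,290) presses mid-face on the box, which is straightening. The upper finger at (120,290) leads over it towards the flap. I keep pushing.

```bash
python3 -m crank '{"travel":[[0.28,-0.53,0],[0.56,-1.06,0],[0.85,-1.59,0],[1.13,-2.12,0],[1.41,-2.65,0]],"turn":[[0,0,0],[0,0,0],[0,0,0],[0,0,0],[0,0,0]],"gripper":[0,0,0,0,0]}'
python3 -m crank '{"travel":[[0.23,-0.44,0],[0.47,-0.88,0],[0.7,-1.32,0],[0.94,-1.77,0],[1.17,-2.21,0]],"turn":[[0,0,0],[0,0,0],[0,0,0],[0,0,0],[0,0,0]],"gripper":[0,0,0,0,0]}'
python3 st.py pics/p4.png
```

```text
clock: 4.4
position: [0.5868, 0.0669, 0.1601]
tool_rot: [-2.433, -0.001, -2.652]
force: [-0.4, 0.6, 0.2]
grip_width: 0.0855
finger_force: 0.4
clock: 4.9
position: [0.5984, 0.045, 0.1601]
tool_rot: [-2.433, -0.001, -2.652]
force: [-1.4, 2.0, 0.3]
grip_width: 0.0854
finger_force: 0.4
[0.0102 0.0743 0.1602] z [ 0.651 -0.001 -0.759] [-1.7  0.3 -1.8] 5.0
finger inner [-30.7  74.3 142.2]
finger inner [ 34.1  74.3 197.8]
```

View pics/p4.png

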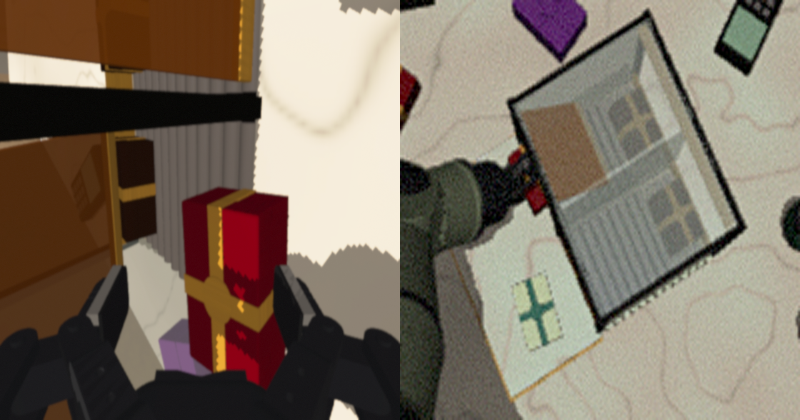

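The flap is swung in and held by the upper finger, with its edge at (115,150). The box is straight and half through, still pushed by the lower finger. I push it on past the sill and then wait.

```bash
python3 -m crank '{"travel":[[0.28,-0.53,0],[0.56,-1.06,0],[0.85,-1.59,0],[1.03,-1.94,0],[1.17,-2.21,0]],"turn":[[0,0,0],[0,0,0],[0,0,0],[0,0,0],[0,0,0]],"gripper":[0,0,0,0,0]}'
python3 -m crank '{"travel":[[0.1,-0.18,0],[0.14,-0.27,0],[0.14,-0.27,0],[0.14,-0.27,0],[0.14,-0.27,0]],"turn":[[0,0,0],[0,0,0],[0,0,0],[0,0,0],[0,0,0]],"gripper":[0,0,0,0,0]}'
python3 st.py pics/p5.png
```

```text
clock: 5.5
position: [0.6096, 0.0232, 0.1593]
tool_rot: [-2.434, -0.002, -2.652]
force: [-1.3, 3.3, -8.5]
grip_width: 0.0858
finger_force: 0.0
clock: 6.0
position: [0.6113, 0.0201, 0.1601]
tool_rot: [-2.433, -0.001, -2.653]
force: [0.6, -1.0, -9.3]
grip_width: 0.0856
finger_force: 0.0
[0.0375 0.0743 0.1601] z [ 0.651 -0.001 -0.759] [ 0.5 -1.2 -9.5] 6.1
finger inner [ -3.4  74.3 142.2]
finger inner [ 61.5  74.4 197.8]
```

View pics/p5.png

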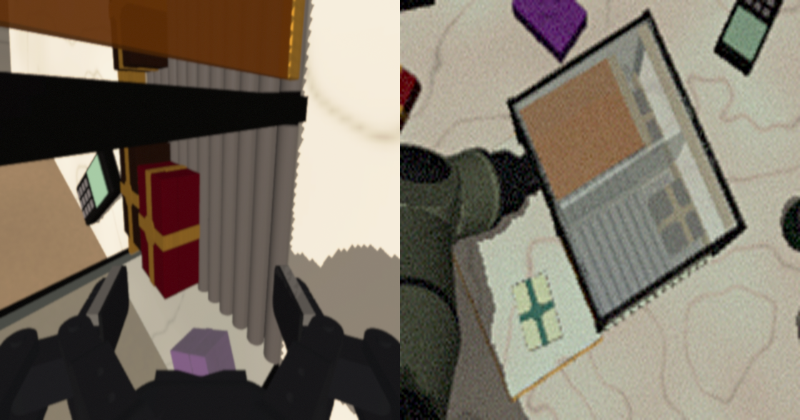

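The box has run down the lane and lies against the stock box at (165,230). I withdraw straight back so the flap falls shut.

```bash
python3 -m crank '{"travel":[[-0.5,0.9,0],[-1.4,2.6,0],[-2.8,5.3,0],[-4.2,8,0],[-5.6,10.6,0]],"turn":[[0,0,0],[0,0,0],[0,0,0],[0,0,0],[0,0,0]],"gripper":[0,0,0,0,0]}'
python3 -m crank '{"travel":[[-1.4,2.6,1],[-2.8,5.3,3],[-4.2,8,6],[-5.6,10.6,8],[-5.6,10.6,8]],"turn":[[0,0,0],[0,0,0],[0,0,0],[0,0,0],[0,0,0]],"gripper":[0,0,0,0,0]}'
python3 -m crank '{"travel":[[0,0,0],[0,0,0],[0,0,0],[0,0,0],[0,0,0]],"turn":[[0,0,0],[0,0,0],[0,0,0],[0,0,0],[0,0,0]],"gripper":[0,0,0,0,0]}'
python3 -m crank '{"travel":[[0,0,0],[0,0,0],[0,0,0],[0,0,0],[0,0,0]],"turn":[[0,0,0],[0,0,0],[0,0,0],[0,0,0],[0,0,0]],"gripper":[0,0,0,0,0]}'
python3 st.py pics/p6.png
python3 - <<'E'
from h import *
from workcell import bot
f=bot.grab_frame("top");hsv=cv2.cvtColor(f["pixels"],cv2.COLOR_RGB2HSV);h,s,v=cv2.split(hsv)
t=(h>75)&(h<100)&(s>90);t[:240]=0;t[282:]=0;t[:,:248]=0;t[:,290:]=0
ys,xs=np.nonzero(t);print("teal",xs.mean(),ys.mean())
E
```

```text
clock: 6.6
position: [0.5543, 0.1292, 0.1606]
tool_rot: [-2.433, -0.0, -2.651]
force: [-0.0, 1.0, 0.3]
grip_width: 0.0852
finger_force: 0.0
clock: 7.1
position: [0.4976, 0.2384, 0.2424]
tool_rot: [-2.437, 0.003, -2.646]
force: [1.0, 0.1, -0.5]
grip_width: 0.0851
finger_force: 0.0
clock: 7.6
position: [0.4994, 0.232, 0.2399]
tool_rot: [-2.433, -0.002, -2.653]
force: [0.4, 0.2, 0.1]
grip_width: 0.0854
finger_force: 0.0
clock: 8.1
position: [0.4993, 0.2325, 0.2401]
tool_rot: [-2.433, -0.001, -2.652]
force: [0.5, 0.2, -0.2]
grip_width: 0.0854
finger_force: 0.0
[-0.2024  0.0751  0.2401] z [ 0.651 -0.    -0.759] [0.2 0.6 0.4] 8.2
finger inner [-243.3   75.1  222.2]
finger inner [-178.4   75.2  277.8]
teal 268.03846153846155 261.94871794871796
```

View pics/p6.png

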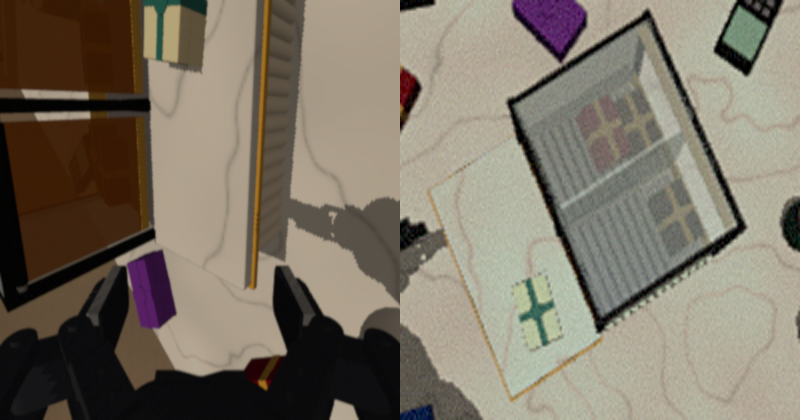

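Both flaps hang shut, the burgundy box rests at (605,133) in the left lane against the stock box, and the ivory box has not moved. I hand the job in.

```bash
python3 -c "
from workcell import bot
print(bot.job_done())"
```

```text
the job is handed in; nothing more can be done
None
```

I handed the job in at about 8 s: the burgundy box rests in the left lane against the stock box, both flaps hang shut, the ivory box has not moved, and the arm is clear; the hand-in returned no verdict.

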